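# Clear the cam stop and seat the board

## Task

Seat the circuit board in the edge connector of the small fixture. First push the post of the cam's lever round until the cam's low point faces the carriage's roller (the lever then points straight away from the roller), leaving the carriage back until that is done; then push the carriage forward by its upright plate until it is fully home against the connector, with the cam still at its low point. Leave the loose things around them where they lie.

Things in the scene. Friction and masses are not known exactly. Their poses are not given: they have to be found in the camera images.
- fixture: Dark steel base plate 205 x 180 x 10 mm fixed to the bench. Origin at bench level; the plate reaches from -105 to +100 mm in x and -80 to +100 mm in y; z up; +x is the carriage's forward direction. The carriage runs on two rails along x, centred on y = -30 mm. The cam's pivot is at x = +20, y = +50 mm.
- connector (a point): Middle of the near face of the black edge connector that the board enters: a fixed block 30 mm deep, 70 mm wide, top 42 mm above the bench. This point lies at x = +30, y = -30 mm of the fixture, 30 mm above the bench.
- cam (a joint): Cam angle (rad) about its upright pivot, counterclockwise from above positive; also the lever's direction from the fixture's +x axis. 0: low point faces the roller, lever points along +x, straight away from the roller; within 0.45 of 0 the carriage can go fully home. Turned further, the disc is in the roller's way. Starts at 1.5 to 2.4, turns from -0.7 to 2.7, stays where left; 5 to 6 N at the post turns it.
- cam_pivot (a point): Top of the cam's pivot screw, 39.5 mm above the bench. The cam is a round steel disc of 28 mm radius, 14.5 to 27.5 mm above the bench, pivoted 16 mm off its centre: its rim is 12 mm from the pivot at the low point and 44 mm on the opposite side, along which the lever points. The lever lies on the disc, 13 mm wide, top 35.5 mm above the bench.
- lever_post (a point): Centre of the top of the upright black post at the end of the cam's lever: round, 12 mm in diameter, 65 mm from the pivot, rising from the lever (35.5 mm) to 76 mm above the bench. Push its side.
- carriage (a joint): Travel (m) of the carriage along the fixture's +x: 0 fully back, 0.045 fully home (its front edge meets the connector, the board's front edge is in the slot). Starts at 0 to 0.008, stays where left; 3 to 5 N moves it. It is an aluminium plate 75 x 66 mm with a circuit board (50 x 50 mm) fixed on top and an arm to +y that carries the roller.
- roller (a point): Centre of the top of the carriage's steel follower roller, 32 mm above the bench: radius 8 mm, upright axis, in line with the cam's pivot along x. It moves with the carriage.
- push_face (a point): Centre of the near (-x) face of the upright plate at the back of the carriage: 60 mm wide in y, 8 mm thick, from 16 to 62 mm above the bench; this point is 45 mm above the bench and moves with the carriage. Push it along +x.
- binder_clip: Bystander: black binder clip 22 x 19 x 17 mm lying loose on the base plate near x = -80, y = +70 mm of the fixture, top 27 mm above the bench; origin under its middle.
- battery: Bystander: block battery 50 x 27 x 18 mm lying on the bench at the fixture's -y side; origin under its middle.
- nut_driver: Bystander: nut driver 137 mm long, 19 mm thick, lying on the bench at the fixture's +y side, lengthwise along the fixture; origin under its middle.
- flux_bottle: Bystander: small bottle 18 x 28 x 94 mm standing on the bench left of the fixture; origin under its middle.
- tape_roll: Bystander: tape roll 66 mm across, 15 mm high, lying on the bench left of the fixture; origin under its middle.

How it is judged:
By the outcome, as a careful person would: the job done as asked, in the order asked, and still so for the second after the job is handed in, with the robot touching nothing.
It also fails if it takes over 54 s, if anything falls off the work surface, if the arm or the gripper's body presses on something with over 40 N, if the wrist force passes 120 N, or if a joint passes its speed limit or range.

## Robot

A 7-joint arm with a two-finger parallel gripper is mounted at the origin on a cart in front of the work surface, level with it; the furniture and walls round the work are solid. World frame = base frame: x ahead of the robot, y to its left, z up, the work surface at z = 0. Lengths are in m, angles in degrees, forces in N, time in s.
With the tool pointing down it reaches from about 0.425 to 0.975 m from the base axis. Payload 16.7 kg.
Tool frame: the origin (TCP) lies between the finger pads; the fingertips stand 17 mm ahead of it and the grasp point (between the pads) lies 2 mm behind it; z points along the fingers, y is the line along which they close (so a half turn about z gives the same grasp; the last joint's range is limited). The gripper opens to 85 mm and grips with 20 to 120 N. Pads are 22 mm wide; open, the fingers measure 114 mm over their backs; the gripper's body (76 mm by 85 mm) begins 54 mm behind the grasp point. The pads swing forward as they close: fully open they stand 13 mm farther back than shut.
Start: joints at [58.298, 24.414, 4.234, 92.017, -1.954, 63.644, -3.845], TCP at [0.265, -0.621, 0.248] pointing down, gripper open.
Joint ranges: [-163.25, 163.25], [-28.42, 122.38], [-70.27, 78.77], [12.13, 141.07], [-58.53, 238.53], [9.26, 117.41], [-156.51, 156.51]. Speed limits (degrees/s): [108.29, 108.29, 136.94, 136.94, 172.46, 172.46, 172.46].

## Interface

Orientations are given as [roll, pitch, yaw] about the fixed x, y, z axes, in that order (R = Rz(yaw) Ry(pitch) Rx(roll)).
In Python, from cell import arm gives the robot as it stands. The module is installed in compiled form; this text tells all that it offers.
- The arm moves only by the tool apply_moves, never from a script. Its argument "plan" is a list of rows, each an object of numbers: "x", "y", "z": the shift along the tool's x, y, z in m; "yaw": the turn about the tool's z in degrees. A call has 1 to 20 rows; each row is the pose to reach, as a shift and turn from the pose commanded when the call began, along the tool's axes at that moment; what a row does not reach only later rows make up. A row lasts 1/8 s, in which the tool goes at most 62.5 mm and 10.7 degrees, less where a joint would pass 70% of its speed; a pose out of reach is approached as far as the arm can. A call with a gripper value outside its range is refused whole. "grip" is the opening, from 0 (shut) to 1 (fully open), set as the call begins (left out, the last holds). The fingers move at their own pace and stop on an object; "newtons" is the grip in N (left out, the last holds). Time passes only in rows, so rows that repeat a pose let the fingers close. It gives the time, the measured TCP pose, the force, the opening and the grip force at its end, in the units of the state.
- arm.get_state(): the state, without advancing time (a new reading comes with each control period).
- arm.capture(name): name is "scene" or "top"; returns the picture (480x640x3 uint8, blue, green, red); there is no depth.
- arm.camera_model(name): a dict with "K" (3x3 intrinsics, pixels), "position" and "attitude" of the camera in the world. Camera axes: x right, y down, z forward; pixel columns grow to the right and rows downward; lengths in m; the calibration is good to about 2 mm. A picture is of the moment at which its call begins. camera_model takes no time and is no camera call.
- arm.sign_off(): hands the job in; it is judged then, once.
The state is a dict: "time_s": time; "joints": joint angles; "qd": joint speeds; "joint_torque": joint torques, N m; "tcp_pos": TCP position; "tcp_rot": TCP orientation; "ft_force": force on the tool from outside, world axes, zero at the start; "torque": the same for the moment, N m; "width": finger opening in m; "finger_force": force on a finger pad.
Only numpy, scipy, OpenCV 4.12 (cv2) and the standard library are available. Lean on these libraries where they do the work, as an engineer would, in place of code of your own. Each camera call takes 0.05 s, during which the arm holds its last target. There are 200 camera calls.

## Working session

There is one attempt and no reset: what is moved stays moved. The work goes in short steps, Python scripts to look and compute and a tool call to move; the robot and the scene stay as the last step left them, time stands still between calls to the robot, and variables do not carry over. Pictures are saved under pics/ and viewed, at most 10 in all, crops included, and the job is handed in when it is done.

Besides the shell and the picture viewer there is one more tool, called after ">>>" in YAML: its name, and indented under it one key for each argument. apply_moves: Moves the arm, as the interface text tells. Its arguments: {"type":"object","properties":{"plan":{"type":"array"},"grip":{"type":"number"},"newtons":{"type":"number"}},"required":["plan"]}

```bash
mkdir -p pics; python3 - <<'E'
from cell import arm
import cv2
for n in("scene","top"):
    cv2.imwrite(f"pics/{n}0.png",arm.capture(n)); print(arm.camera_model(n))
s=arm.get_state(); print(s['tcp_pos'],s['tcp_rot'],s['width'],s['time_s'],s['ft_force'])
E
```

```text
{'K': array([[537.14582875,   0.        , 308.63990433],
       [  0.        , 537.14582875, 243.91398991],
       [  0.        ,   0.        ,   1.        ]]), 'position': array([ 0.17721185, -0.604678  ,  0.50435169]), 'attitude': array([-118.09507133,    1.30069961,  -28.82890474])}
{'K': array([[443.76923501,   0.        , 323.23427581],
       [  0.        , 443.76923501, 235.07510179],
       [  0.        ,   0.        ,   1.        ]]), 'position': array([0.44821637, 0.14469213, 1.01809029]), 'attitude': array([-1.74465609e+02, -9.44628196e-02, -9.12851993e+01])}
[ 0.26506535 -0.6203812   0.24764072] [-1.79930171e+02  5.12210617e-03  2.31352949e+01] 0.08527621279488973 0.1 [-0.20812232 -0.21529159  0.68715587]
```

View pics/scene0.png

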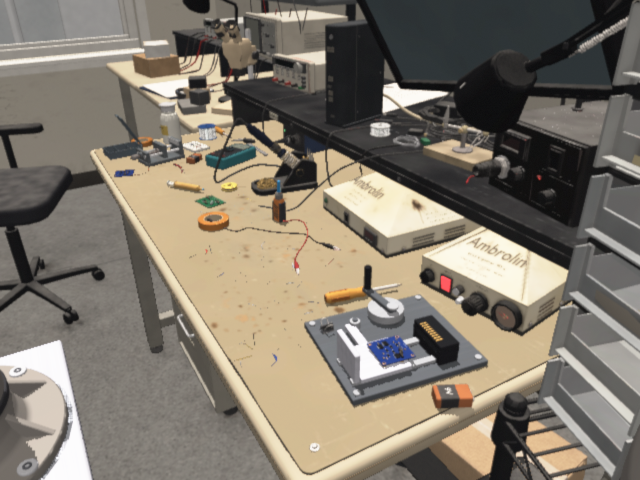

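View pics/top0.png

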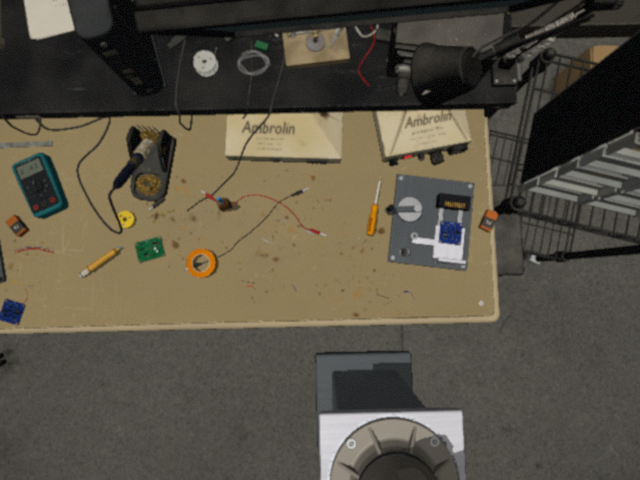

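The scene view shows the fixture at about (305–487, 295–398), with the lever post at (368, 275). In the top view the plate spans about (388–476, 175–270), with +x (towards the connector) pointing up the picture. I'll take zoomed crops next.

```bash
python3 - <<'E'
import cv2,numpy as np
a=cv2.imread("pics/scene0.png")[255:405,295:495]; b=cv2.imread("pics/top0.png")[165:280,360:510]
a=cv2.resize(a,None,fx=4,fy=4,interpolation=cv2.INTER_CUBIC);b=cv2.resize(b,None,fx=5,fy=5,interpolation=cv2.INTER_CUBIC)
cv2.imwrite("pics/sc.png",a);cv2.imwrite("pics/tc.png",b)
E
```

```text
(no output)
```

View pics/sc.png

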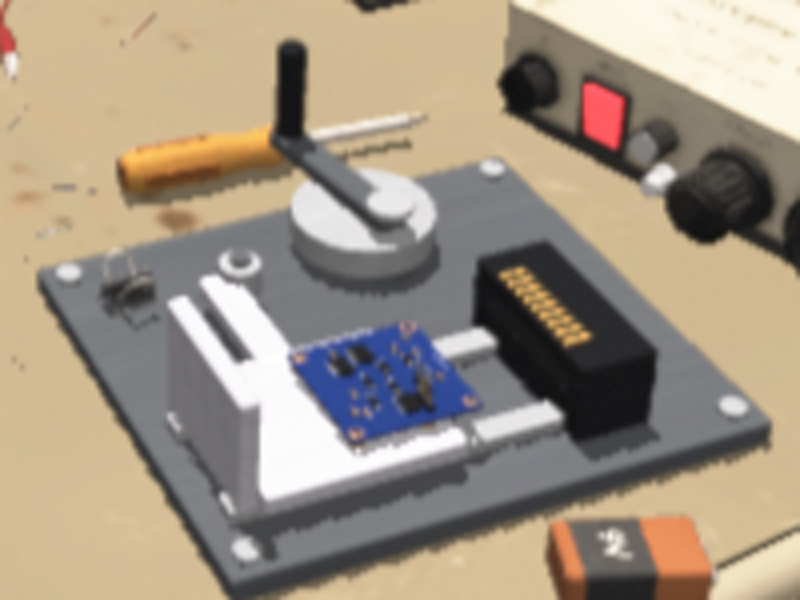

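View pics/tc.png

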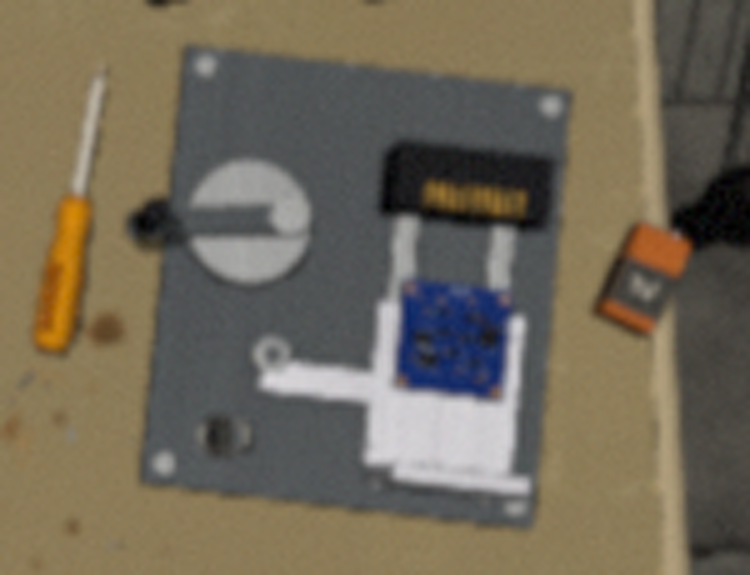

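The crops are clear. In the top crop the plate corners are (186,47), (571,90), (533,526) and (142,485), and the pivot is near (290,217). The post top is near (150,222), so the lever points roughly along +y. In the scene crop the corners are (503,158), (772,425), (235,595) and (40,278), and the post top is at (291,45). I'll cast rays from these.

```bash
cat > h.py <<'E'
from cell import arm
import numpy as np
from scipy.spatial.transform import Rotation as R
M={n:arm.camera_model(n) for n in("scene","top")}
def ray(n,p):
    m=M[n]; d=R.from_euler('xyz',m['attitude'],degrees=True).apply(np.linalg.inv(m['K'])@[p[0],p[1],1]); return m['position'],d
def on(n,p,z):
    c,d=ray(n,p); return c+d*(z-c[2])/d[2]
def sc(p): return (295+(p[0]-1.5)/4,255+(p[1]-1.5)/4)
def tc(p): return (360+(p[0]-2)/5,165+(p[1]-2)/5)
def two(p,q):
    A=[];b=[]
    for n,x in(("scene",p),("top",q)):
        c,d=ray(n,x); d=d/np.linalg.norm(d); P=np.eye(3)-np.outer(d,d); A.append(P); b.append(P@c)
    return np.linalg.lstsq(np.vstack(A),np.hstack(b),rcond=None)[0]
def fit(L,W):
    L=np.array(L);W=np.array(W)[:,:2];l=L.mean(0);w=W.mean(0);a=L-l;b=W-w
    t=np.arctan2((a[:,0]*b[:,1]-a[:,1]*b[:,0]).sum(),(a*b).sum()); r=np.array([[np.cos(t),-np.sin(t)],[np.sin(t),np.cos(t)]])
    return t,w-r@l,r,(W-(w-r@l)-L@r.T)
E
python3 - <<'E'
from h import *
L=[[.1,.1],[.1,-.08],[-.105,-.08],[-.105,.1]]
T=[on("top",tc(p),.01) for p in[(186,47),(571,90),(533,526),(142,485)]]
S=[on("scene",sc(p),.01) for p in[(503,158),(772,425),(235,595),(40,278)]]
for n,W in(("top",T),("scene",S),("both",None)):
    t,o,r,e=fit(L,W) if W is not None else fit(L+L,T+S)
    print(n,np.degrees(t),o,(e*1e3).round(1).tolist())
loc=lambda p:((r.T@(p[:2]-o))*1e3).round(1)
pt=two(sc((291,45)),tc((150,222)));print("post tri",pt,loc(pt),"scene z76",loc(on("scene",sc((291,45)),.076)),"top z76",loc(on("top",tc((150,222)),.076)))
print("pivot",loc(on("top",tc((290,216)),.0395)),loc(on("scene",sc((390,203)),.0395)))
print("roller",loc(on("top",tc((271,354)),.032)),loc(on("scene",sc((240,262)),.032)))
print("plate top back corners z62",[loc(on("scene",sc(p),.062)) for p in[(172,300),(247,402)]],[loc(on("top",tc(p),.062)) for p in[(393,478),(530,493)]])
for l in[(.02,.05),(-.05,-.03)]: print(l,o+r@np.array(l))
E
```

```text
top -7.752702288042795 [ 0.57250079 -0.11730089] [[-1.1, -0.8], [-0.9, 0.4], [1.9, 1.1], [0.1, -0.7]]
scene -7.7216136627699345 [ 0.57301654 -0.12348253] [[1.4, 0.2], [-1.5, 2.0], [-0.8, 0.1], [0.9, -2.3]]
both -7.737126106855368 [ 0.57275867 -0.12039171] [[-1.3, 2.2], [-1.2, 3.5], [1.6, 4.2], [-0.1, 2.4], [1.6, -2.9], [-1.2, -1.0], [-0.5, -3.1], [1.1, -5.4]]
post tri [ 0.59662691 -0.00498197  0.07395681] [  8.1 117.6] scene z76 [ 11.1 114.3] top z76 [  3.7 119.4]
pivot [19.7 52.8] [21.5 49.9]
roller [-41.9  54. ] [-41.8  47.4]
plate top back corners z62 [array([-90.1,   0. ]), array([-89.6, -57. ])] [array([-93. ,   2.6]), array([-92.8, -56.6])]
(0.02, 0.05) [ 0.59930801 -0.07353947]
(-0.05, -0.03) [ 0.51917502 -0.14338718]
```

Both views agree to a few mm. The fixture yaw is −7.7°, its origin is about (0.573, −0.120), and the pivot and post radius check out (66 mm). The cam is at about 1.75 rad and the carriage near 0.

I'll shut the gripper and bring it in high, keeping clear of the rack.

>>> apply_moves:
  grip: 0
  plan:
    - {"x": 0.04, "y": -0.04, "z": 0, "yaw": -4}
    - {"x": 0.08, "y": -0.08, "z": 0, "yaw": -8}
    - {"x": 0.12, "y": -0.12, "z": 0, "yaw": -12}
    - {"x": 0.16, "y": -0.165, "z": 0, "yaw": -17}
    - {"x": 0.2, "y": -0.21, "z": 0, "yaw": -22}
    - {"x": 0.235, "y": -0.25, "z": 0, "yaw": -27}
    - {"x": 0.27, "y": -0.288, "z": 0, "yaw": -32}
    - {"x": 0.315, "y": -0.321, "z": 0, "yaw": -38}
    - {"x": 0.36, "y": -0.354, "z": 0, "yaw": -44}
    - {"x": 0.405, "y": -0.388, "z": 0, "yaw": -51}
    - {"x": 0.45, "y": -0.421, "z": 0, "yaw": -58}
    - {"x": 0.493, "y": -0.454, "z": 0, "yaw": -64}
    - {"x": 0.493, "y": -0.454, "z": 0, "yaw": -69}
    - {"x": 0.493, "y": -0.454, "z": 0, "yaw": -69}
    - {"x": 0.493, "y": -0.454, "z": 0, "yaw": -69}

```text
time_s: 1.98
tcp_pos: [0.5399, -0.0103, 0.2482]
tcp_rot: [-180.0, 0.0, 91.9]
ft_force: [-0.5, 0.0, -0.0]
width: -0.0
finger_force: 0.0
```

```bash
python3 - <<'E'
from cell import arm
import cv2,numpy as np
s=arm.get_state(); print(s['tcp_pos'],s['tcp_rot'],s['joints'],s['width'],s['ft_force'])
a=arm.capture("scene")[150:400,240:560]; b=arm.capture("top")[120:300,330:530]
cv2.imwrite("pics/m1.png",np.vstack([cv2.resize(a,(500,390)),cv2.resize(b,(500,200*0+210*1))]) if 0 else cv2.resize(a,(800,600)))
E
```

```text
[ 0.53990374 -0.01030497  0.24819937] [-1.79980997e+02  1.30061229e-02  9.19498835e+01] [ 18.09454663  13.8910483  -27.6844261  107.95621405   7.41819233
  59.92104056 -10.68212081] -1.325776081233589e-05 [-0.48327121  0.03328826 -0.00517002]
```

View pics/m1.png

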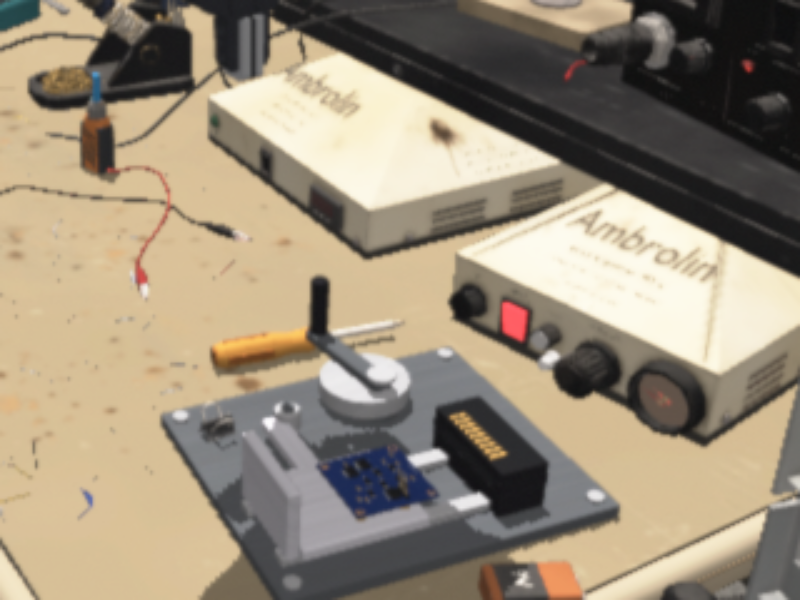

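The fixture is unchanged and the arm is above the crop. Before the sweep I'll check the height and position of the instrument box on the far side. Its front-left edge runs from (422,255) at the top to (422,282) at the bottom, and its lowest right corner is at (522,334).

```bash
python3 - <<'E'
from h import *
o=np.array([.5728,-.1204]);t=np.radians(-7.74);r=np.array([[np.cos(t),-np.sin(t)],[np.sin(t),np.cos(t)]])
for p in[(422,284),(522,334)]:
    P=on("scene",p,0);print(P,r.T@(P[:2]-o))
P=on("scene",(422,284),0);c,d=ray("scene",(423,254)); k=np.dot(P[:2]-c[:2],d[:2])/np.dot(d[:2],d[:2]); print("top z",(c+k*d)[2])
# arc: cam angle th -> TCP world & yaw, contact offset D; tool axes at call start yaw y0
def tcp(th,D=.0205):
    l=np.array([.02,.05])+.065*np.array([np.cos(th),np.sin(th)])-D*np.array([np.sin(th),-np.cos(th)])
    return o+r@l, np.degrees(th-np.pi/2)-7.74+90
y0=91.95;a=np.radians(y0);tx=np.array([np.cos(a),np.sin(a)]);ty=np.array([np.sin(a),-np.cos(a)])
p0=np.array([.5399,-.0103])
for th,D in [(1.75,.036),(1.75,.0205)]+[(x,.0205) for x in np.arange(1.65,-.06,-.1)]:
    p,y=tcp(th,D);d=p-p0;print(round(th,2),p.round(4),"x %.3f y %.3f yaw %.0f"%(d@tx,d@ty,-(y-y0)))
E
```

```text
[ 0.71991651 -0.00273801  0.        ] [0.12992971 0.13640337]
[ 0.75799767 -0.18774955  0.        ] [ 0.19258092 -0.04179391]
top z 0.05929731994164528
1.75 [ 0.5605 -0.0102] x -0.001 y 0.021 yaw -1
1.75 [ 0.576  -0.0095] x -0.000 y 0.036 yaw -1
1.65 [ 0.5825 -0.0075] x 0.001 y 0.043 yaw 5
1.55 [ 0.5892 -0.0062] x 0.002 y 0.049 yaw 11
1.45 [ 0.596  -0.0055] x 0.003 y 0.056 yaw 17
1.35 [ 0.6028 -0.0055] x 0.003 y 0.063 yaw 22
1.25 [ 0.6096 -0.0062] x 0.002 y 0.070 yaw 28
1.15 [ 0.6162 -0.0075] x 0.000 y 0.076 yaw 34
1.05 [ 0.6227 -0.0095] x -0.002 y 0.083 yaw 40
0.95 [ 0.629  -0.0122] x -0.005 y 0.089 yaw 45
0.85 [ 0.635  -0.0155] x -0.008 y 0.095 yaw 51
0.75 [ 0.6406 -0.0193] x -0.012 y 0.100 yaw 57
0.65 [ 0.6458 -0.0237] x -0.017 y 0.105 yaw 62
0.55 [ 0.6506 -0.0286] x -0.022 y 0.110 yaw 68
0.45 [ 0.6548 -0.0339] x -0.028 y 0.114 yaw 74
0.35 [ 0.6585 -0.0397] x -0.033 y 0.118 yaw 80
0.25 [ 0.6616 -0.0457] x -0.040 y 0.120 yaw 85
0.15 [ 0.664  -0.0521] x -0.046 y 0.123 yaw 91
0.05 [ 0.6659 -0.0586] x -0.053 y 0.124 yaw 97
-0.05 [ 0.667  -0.0654] x -0.059 y 0.125 yaw 103
```

The box is only about 60 mm high, so the gripper body clears it. I'll descend behind the post with the tips at about 45 mm, and start the push.

>>> apply_moves:
  plan:
    - {"x": 0, "y": 0.015, "z": 0.04, "yaw": -1}
    - {"x": 0, "y": 0.015, "z": 0.08, "yaw": -1}
    - {"x": 0, "y": 0.015, "z": 0.12, "yaw": -1}
    - {"x": 0, "y": 0.015, "z": 0.155, "yaw": -1}
    - {"x": 0, "y": 0.015, "z": 0.18, "yaw": -1}
    - {"x": 0, "y": 0.015, "z": 0.186, "yaw": -1}
    - {"x": 0, "y": 0.02, "z": 0.186, "yaw": -1}
    - {"x": 0, "y": 0.025, "z": 0.186, "yaw": -1}
    - {"x": 0, "y": 0.03, "z": 0.186, "yaw": -1}
    - {"x": 0, "y": 0.036, "z": 0.186, "yaw": 0}
    - {"x": 0.001, "y": 0.04, "z": 0.186, "yaw": 2}
    - {"x": 0.001, "y": 0.043, "z": 0.186, "yaw": 5}
    - {"x": 0.002, "y": 0.046, "z": 0.186, "yaw": 8}
    - {"x": 0.002, "y": 0.049, "z": 0.186, "yaw": 11}
    - {"x": 0.003, "y": 0.053, "z": 0.186, "yaw": 14}
    - {"x": 0.003, "y": 0.056, "z": 0.186, "yaw": 17}

```text
time_s: 4.08
tcp_pos: [0.5955, -0.004, 0.0622]
tcp_rot: [-179.9, 0.0, 75.0]
ft_force: [-5.1, 2.2, 3.3]
width: -0.0001
finger_force: 2.9
```

```bash
python3 - <<'E'
from cell import arm
import cv2,numpy as np
s=arm.get_state(); print(s['tcp_pos'],s['tcp_rot'],s['ft_force'])
a=arm.capture("scene")[200:400,240:500]
cv2.imwrite("pics/m2.png",cv2.resize(a,(780,600),interpolation=cv2.INTER_CUBIC))
E
```

```text
[ 0.59546269 -0.00395355  0.06220087] [-1.79910166e+02  1.56156833e-02  7.49720921e+01] [-5.05346892  2.18238174  3.33659169]
```

View pics/m2.png

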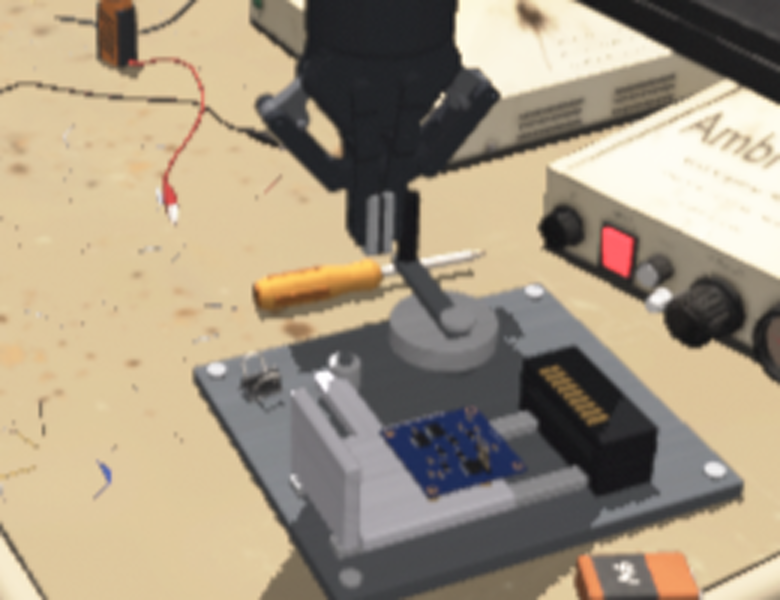

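The fingers are on the post and the lever is turning, at 5.5 N. I'll work out the rest of the arc in the current tool axes.

```bash
python3 - <<'E'
import numpy as np
a=np.radians(91.95);o=np.array([.5728,-.1204]);t=np.radians(-7.74);r=np.array([[np.cos(t),-np.sin(t)],[np.sin(t),np.cos(t)]])
p0=np.array([.5399,-.0103]);A=lambda a:np.array([[np.cos(a),np.sin(a)],[np.sin(a),-np.cos(a)]])
c=p0+A(a).T@[.003,.056]; b=a-np.radians(17)
for th in np.linspace(1.37,0,18):
    l=np.array([.02,.05])+.065*np.array([np.cos(th),np.sin(th)])-.0205*np.array([np.sin(th),-np.cos(th)])
    d=A(b)@(o+r@l-c); print("%.2f x %.3f y %.3f yaw %.0f"%(th,*d,np.degrees(b)-(np.degrees(th)-7.74)))
E
```

```text
1.37 x 0.001 y 0.005 yaw 4
1.29 x 0.002 y 0.011 yaw 9
1.21 x 0.003 y 0.016 yaw 13
1.13 x 0.003 y 0.022 yaw 18
1.05 x 0.003 y 0.027 yaw 23
0.97 x 0.002 y 0.033 yaw 27
0.89 x 0.001 y 0.038 yaw 32
0.81 x -0.000 y 0.043 yaw 37
0.73 x -0.002 y 0.048 yaw 41
0.64 x -0.005 y 0.053 yaw 46
0.56 x -0.008 y 0.058 yaw 50
0.48 x -0.011 y 0.063 yaw 55
0.40 x -0.014 y 0.067 yaw 60
0.32 x -0.018 y 0.071 yaw 64
0.24 x -0.022 y 0.074 yaw 69
0.16 x -0.027 y 0.078 yaw 73
0.08 x -0.031 y 0.081 yaw 78
0.00 x -0.036 y 0.083 yaw 83
```

>>> apply_moves:
  plan:
    - {"x": 0.001, "y": 0.005, "z": 0, "yaw": 4}
    - {"x": 0.002, "y": 0.011, "z": 0, "yaw": 9}
    - {"x": 0.003, "y": 0.016, "z": 0, "yaw": 13}
    - {"x": 0.003, "y": 0.022, "z": 0, "yaw": 18}
    - {"x": 0.003, "y": 0.027, "z": 0, "yaw": 23}
    - {"x": 0.002, "y": 0.033, "z": 0, "yaw": 27}
    - {"x": 0.001, "y": 0.038, "z": 0, "yaw": 32}
    - {"x": 0, "y": 0.043, "z": 0, "yaw": 37}
    - {"x": -0.002, "y": 0.048, "z": 0, "yaw": 41}
    - {"x": -0.005, "y": 0.053, "z": 0, "yaw": 46}
    - {"x": -0.008, "y": 0.058, "z": 0, "yaw": 50}
    - {"x": -0.011, "y": 0.063, "z": 0, "yaw": 55}
    - {"x": -0.014, "y": 0.067, "z": 0, "yaw": 60}
    - {"x": -0.018, "y": 0.071, "z": 0, "yaw": 64}
    - {"x": -0.022, "y": 0.074, "z": 0, "yaw": 69}
    - {"x": -0.027, "y": 0.078, "z": 0, "yaw": 73}
    - {"x": -0.031, "y": 0.081, "z": 0, "yaw": 78}
    - {"x": -0.036, "y": 0.083, "z": 0, "yaw": 83}
    - {"x": -0.036, "y": 0.083, "z": 0, "yaw": 83}

```text
time_s: 6.5
tcp_pos: [0.6674, -0.0598, 0.0623]
tcp_rot: [-180.0, -0.0, -7.8]
ft_force: [1.9, 2.7, 0.7]
width: 0.0002
finger_force: 1.4
```

```bash
python3 - <<'E'
from cell import arm
import cv2,numpy as np
s=arm.get_state(); print(s['tcp_pos'],s['tcp_rot'],s['ft_force'],s['joints'])
a=arm.capture("scene")[200:400,240:500]
cv2.imwrite("pics/m3.png",cv2.resize(a,(780,600),interpolation=cv2.INTER_CUBIC))
E
```

```text
[ 0.66740075 -0.05976617  0.06233994] [-1.79971232e+02 -2.45561302e-02 -7.84786829e+00] [1.93204536 2.73920665 0.65243472] [ -2.15504604  35.34222211   2.44776018 100.24444483  -2.05834035
  44.42816235 -96.53631183]
```

View pics/m3.png

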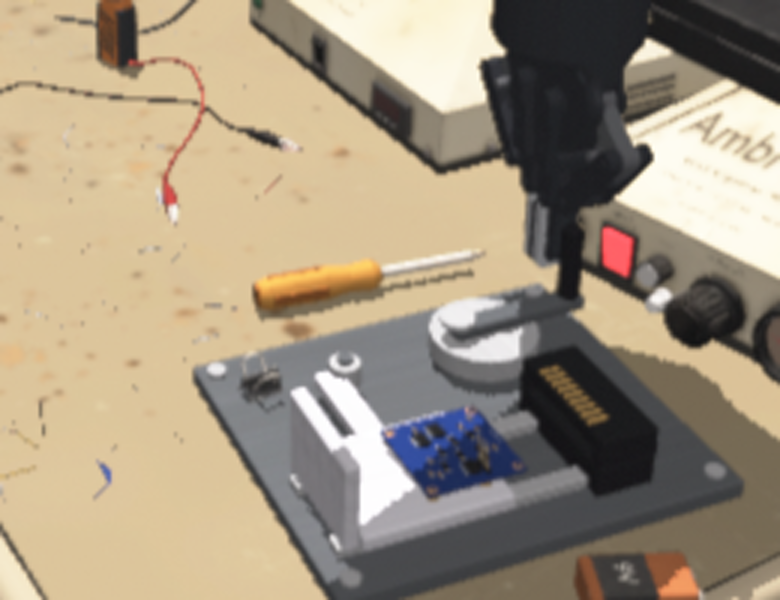

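The lever now points nearly along +x, with the post top at about (571,228) and its base at (573,303) in the crop. I'll compute the angle.

```bash
python3 - <<'E'
from h import *
o=np.array([.5730,-.1235]);t=np.radians(-7.74);r=np.array([[np.cos(t),-np.sin(t)],[np.sin(t),np.cos(t)]])
f=lambda p:(240+(p[0]-1)/3,200+(p[1]-1)/3)
pv=on("scene",f((456,323)),.0395)
for p,z in[((571,228),.076),((573,300),.0355)]:
    P=on("scene",f(p),z); d=r.T@(P-pv)[:2]; print(d,np.hypot(*d),np.arctan2(d[1],d[0]), r.T@(P[:2]-o))
E
```

```text
[0.06623045 0.00527378] 0.06644008439355763 0.07946012168050792 [0.08393367 0.05401802]
[ 0.06784882 -0.00024621] 0.0678492665515837 -0.0036287980406220716 [0.08555205 0.04849803]
```

The cam is within about 0.08 rad of 0. I'll back off, lift, and go round behind the push face (local x about −90, so the TCP goes to −130, −30).

>>> apply_moves:
  plan:
    - {"x": 0, "y": -0.01, "z": 0, "yaw": 0}
    - {"x": 0, "y": -0.02, "z": 0, "yaw": 0}
    - {"x": 0, "y": -0.02, "z": -0.04, "yaw": 0}
    - {"x": 0, "y": -0.02, "z": -0.08, "yaw": 0}
    - {"x": 0, "y": -0.02, "z": -0.11, "yaw": 0}
    - {"x": -0.04, "y": 0, "z": -0.11, "yaw": 0}
    - {"x": -0.08, "y": 0.025, "z": -0.11, "yaw": 0}
    - {"x": -0.12, "y": 0.05, "z": -0.11, "yaw": 0}
    - {"x": -0.16, "y": 0.075, "z": -0.11, "yaw": 0}
    - {"x": -0.19, "y": 0.095, "z": -0.11, "yaw": 0}
    - {"x": -0.215, "y": 0.104, "z": -0.11, "yaw": 0}
    - {"x": -0.215, "y": 0.104, "z": -0.11, "yaw": 0}
    - {"x": -0.215, "y": 0.104, "z": -0.07, "yaw": 0}
    - {"x": -0.215, "y": 0.104, "z": -0.03, "yaw": 0}
    - {"x": -0.215, "y": 0.104, "z": 0, "yaw": 0}
    - {"x": -0.215, "y": 0.104, "z": 0.007, "yaw": 0}
    - {"x": -0.215, "y": 0.104, "z": 0.007, "yaw": 0}

```text
time_s: 8.68
tcp_pos: [0.4403, -0.1338, 0.0556]
tcp_rot: [-180.0, 0.0, -7.8]
ft_force: [0.5, -0.8, -0.6]
width: 0.0002
finger_force: 0.0
```

```bash
python3 - <<'E'
from cell import arm
import cv2,numpy as np
s=arm.get_state(); print(s['tcp_pos'],s['tcp_rot'],s['ft_force'])
a=arm.capture("scene")[230:410,240:500]
cv2.imwrite("pics/m4.png",cv2.resize(a,(780,540),interpolation=cv2.INTER_CUBIC))
E
```

```text
[ 0.44032049 -0.13384782  0.05555097] [-1.79994617e+02  1.45915470e-02 -7.83509117e+00] [ 0.4856541  -0.76901638 -0.63464765]
```

View pics/m4.png

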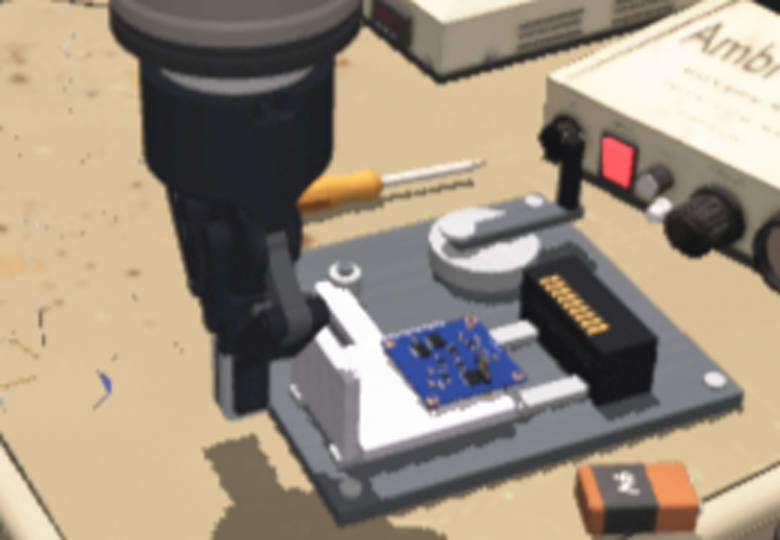

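The cam still reads near 0 and the fingers stand behind the upright plate. I'll push forward along tool +x.

>>> apply_moves:
  plan:
    - {"x": 0.01}
    - {"x": 0.018}
    - {"x": 0.024}
    - {"x": 0.028}
    - {"x": 0.032}
    - {"x": 0.036}
    - {"x": 0.04}
    - {"x": 0.044}
    - {"x": 0.048}
    - {"x": 0.052}
    - {"x": 0.056}
    - {"x": 0.06}
    - {"x": 0.063}
    - {"x": 0.066}
    - {"x": 0.066}

```text
validation failed for argument at $.pl...
```

>>> apply_moves:
  plan:
    - {"x": 0.01, "y": 0, "z": 0, "yaw": 0}
    - {"x": 0.018, "y": 0, "z": 0, "yaw": 0}
    - {"x": 0.024, "y": 0, "z": 0, "yaw": 0}
    - {"x": 0.028, "y": 0, "z": 0, "yaw": 0}
    - {"x": 0.032, "y": 0, "z": 0, "yaw": 0}
    - {"x": 0.036, "y": 0, "z": 0, "yaw": 0}
    - {"x": 0.04, "y": 0, "z": 0, "yaw": 0}
    - {"x": 0.044, "y": 0, "z": 0, "yaw": 0}
    - {"x": 0.048, "y": 0, "z": 0, "yaw": 0}
    - {"x": 0.052, "y": 0, "z": 0, "yaw": 0}
    - {"x": 0.056, "y": 0, "z": 0, "yaw": 0}
    - {"x": 0.06, "y": 0, "z": 0, "yaw": 0}
    - {"x": 0.063, "y": 0, "z": 0, "yaw": 0}
    - {"x": 0.066, "y": 0, "z": 0, "yaw": 0}
    - {"x": 0.066, "y": 0, "z": 0, "yaw": 0}

```text
time_s: 10.6
tcp_pos: [0.5057, -0.143, 0.0554]
tcp_rot: [-180.0, -0.0, -7.9]
ft_force: [-0.2, 1.0, -0.3]
width: -0.0002
finger_force: 0.3
```

>>> apply_moves:
  plan:
    - {"x": 0.002, "y": 0, "z": 0, "yaw": 0}
    - {"x": 0.004, "y": 0, "z": 0, "yaw": 0}
    - {"x": 0.006, "y": 0, "z": 0, "yaw": 0}
    - {"x": 0.007, "y": 0, "z": 0, "yaw": 0}

```text
time_s: 11.1
tcp_pos: [0.5062, -0.1433, 0.0545]
tcp_rot: [-180.0, 0.7, -7.9]
ft_force: [-39.3, 6.2, 33.1]
width: -0.0001
finger_force: 20.3
```

```bash
python3 - <<'E'
from cell import arm
import cv2,numpy as np
s=arm.get_state(); print(s['tcp_pos'],s['ft_force'])
a=arm.capture("scene")[230:410,240:500]
cv2.imwrite("pics/m5.png",cv2.resize(a,(780,540),interpolation=cv2.INTER_CUBIC))
E
```

```text
[ 0.50624518 -0.14326373  0.05450112] [-39.27117437   6.1946985   33.08865738]
```

View pics/m5.png

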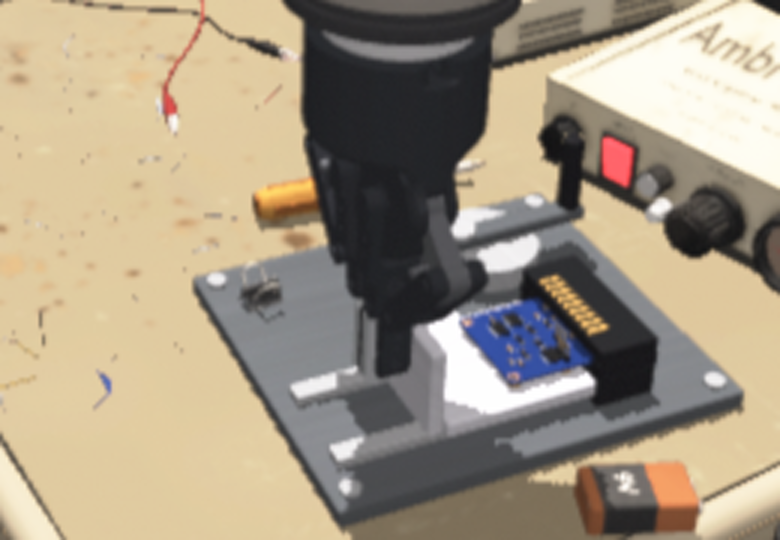

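The carriage met a hard stop with its front edge at the connector. I'll back straight off, lift, and verify.

>>> apply_moves:
  plan:
    - {"x": -0.01, "y": 0, "z": 0, "yaw": 0}
    - {"x": -0.03, "y": 0, "z": 0, "yaw": 0}
    - {"x": -0.05, "y": 0, "z": 0, "yaw": 0}
    - {"x": -0.06, "y": 0, "z": -0.04, "yaw": 0}
    - {"x": -0.06, "y": 0, "z": -0.09, "yaw": 0}
    - {"x": -0.06, "y": 0, "z": -0.14, "yaw": 0}
    - {"x": -0.06, "y": 0, "z": -0.19, "yaw": 0}
    - {"x": -0.06, "y": 0, "z": -0.19, "yaw": 0}
    - {"x": -0.06, "y": 0, "z": -0.19, "yaw": 0}

```text
time_s: 12.28
tcp_pos: [0.4528, -0.1357, 0.2454]
tcp_rot: [-180.0, -0.1, -7.8]
ft_force: [0.8, 0.3, -1.6]
width: -0.0002
finger_force: 0.0
```

```bash
python3 - <<'E'
from cell import arm
import cv2,numpy as np
s=arm.get_state(); print(s['tcp_pos'],s['ft_force'],s['time_s'])
a=arm.capture("scene")[255:405,295:495]
cv2.imwrite("pics/m6.png",cv2.resize(a,None,fx=4,fy=4,interpolation=cv2.INTER_CUBIC))
E
```

```text
[ 0.45284048 -0.13568793  0.24538468] [ 0.84309287  0.32002851 -1.5892731 ] 12.275
```

View pics/m6.png

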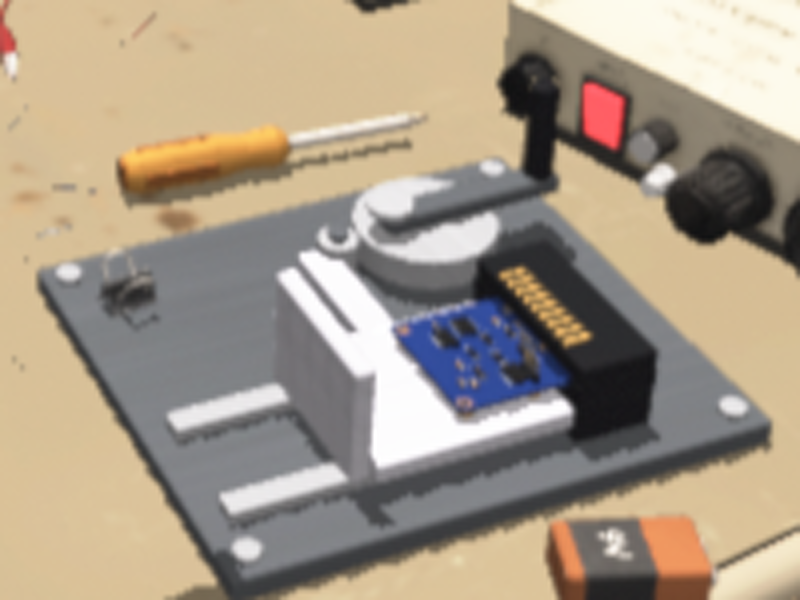

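The carriage's front edge touches the connector, the board is in the slot, the lever is along +x, and the bystanders haven't moved. I'll check the plate's back edge, from (280,272) to (355,374), and hand in if it is at −45 mm.

```bash
python3 - <<'E'
from h import *
o=np.array([.5730,-.1225]);t=np.radians(-7.74);r=np.array([[np.cos(t),-np.sin(t)],[np.sin(t),np.cos(t)]])
x=[(r.T@(on("scene",sc(p),.062)[:2]-o)) for p in[(280,272),(355,374)]];print(x)
if abs(np.mean(x,0)[0]+.045)<.003: print(arm.sign_off())
E
```

```text
[array([-0.05034291,  0.0020869 ]), array([-0.05245188, -0.05585367])]
```

I assumed −45 mm, which left out the upright plate's position: 8 mm behind the 75 mm carriage would put its face at −53 mm at home. The image gives −51 mm, and the TCP at the stop gives −52 mm. The carriage edge meets the connector with no gap visible, and the stop held at 39 N with the cam at about 0, so it is home.

```bash
python3 -c "
from cell import arm
print(arm.sign_off())"
```

```text
the job is handed in; nothing more can be done
None
```

The job is handed in: the cam was turned to its low point (within about 0.08 rad of 0), then the carriage was pushed to a hard stop against the connector, with the loose things around the fixture left where they were.

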